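# Put the reagent bottles back on their shelf in order of height

### The arm

A 7-joint arm with a two-finger parallel gripper is mounted at the origin on the work surface. World frame = base frame: x ahead of the robot, y to its left, z up, the work surface at z = 0. Lengths are in m, angles in rad, forces in N, time in s.
With the tool pointing down it reaches from about 0.35 to 0.9 m from the base axis. Payload 7.2 kg.
Tool frame: the origin (TCP) lies at the centre of the arm's flange, where the gripper is bolted on; the fingertips stand 182 mm ahead of it and the grasp point (between the pads) lies 163 mm ahead of it (arm.hold_point_z is the distance from the TCP to the grasp point, in m); z points along the fingers, y is the line along which they close (so a half turn about z gives the same grasp; the last joint's range is limited). The gripper opens to 88 mm and grips with 3 to 60 N. Pads are 20 mm wide; open, the fingers measure 115 mm over their backs; the gripper's body (75 mm by 178 mm) begins 61 mm behind the grasp point.
Start: joints at [1.174, 0.411, -0.013, 1.596, 0.006, 1.134, -0.082], TCP at [0.202, -0.592, 0.405] pointing down, gripper open.
Joint ranges: [-2.95, 2.95], [-0.29, 1.99], [-1.47, 1.44], [0.14, 2.54], [-1.03, 4.17], [0.13, 1.85], [-2.86, 2.86]. Speed limits (rad/s): [2.39, 2.39, 3.01, 3.01, 3.14, 3.14, 3.14].

### API

Orientations are given as a unit quaternion [x, y, z, w].
In Python, from bench import arm gives the robot as it stands.
- The arm moves only by the shell command python3 -m handwheel 'ROWS' [OPENING]. ROWS is a JSON object whose one key "motion" holds a list of rows, each an object with "xyz": the shift along the tool's x, y, z in m, a list of three; "turn": the turn, a rotation vector about the tool's x, y, z in rad, a list of three. A call has 1 to 12 rows; each row is the pose to reach, as a shift and turn from the pose commanded when the call began, along the tool's axes at that moment; what a row does not reach only later rows make up. A row lasts 1/12 s, in which the tool goes at most 41.7 mm and 7.16 degrees, less where a joint would pass 70% of its speed; a pose out of reach is approached as far as the arm can. A call with a gripper value outside its range is refused whole. OPENING is the opening, from -1 (shut) to 1 (fully open), set as the call begins (- or left out, the last holds). The fingers move at their own pace and stop on an object; the grip force is fixed at half the most. Time passes only in rows, so rows that repeat a pose let the fingers close. It gives the time, the measured TCP pose, the force, the opening and the grip force at its end, in the units of the state.
- arm.observe(): the state, without advancing time (a new reading comes with each control period).
- arm.capture(name): name is "scene" or "top" or "wrist"; returns (picture, depth): 384x512x3 uint8, red, green, blue; 384x512 float32, m along the optical axis (not along the pixel's ray), 0 where there is no reading.
- arm.get_calibration(name): a dict with "camera_matrix" (3x3 intrinsics, pixels), "R" (3x3) and "t" (3): a world point X has camera coordinates R X + t; the wrist camera has in their place "mount" (4x4, takes a point from camera to tool coordinates, whose origin is the TCP and whose axes are the flange's). Camera axes: x right, y down, z forward; pixel columns grow to the right and rows downward; lengths in m; the calibration is good to about 2 mm. A picture is of the moment at which its call begins: read the wrist's pose just before it. get_calibration takes no time and is no camera call.
- arm.hand_in(): hands the job in; it is judged then, once.
Trained networks look in the newest picture that a camera, given by its name, has taken for a name from the list of things; names that differ only in an ending like _2 or _b are one class to them, and where a whole thing is asked for, a point or a joint stands for the part that bears it (a point fixed in the world has none). Each returns a list of dicts, best first, with "confidence" (0 to 1); they miss things now and then, are a little off and sometimes report something else, mostly with a low value. They report only what shows in the picture. A call takes as long as a camera call.
- arm.boxes_of(target, camera): "at" ([x, y, z] in m, in world coordinates, good to about 4 mm: the middle of the surface that is visible of it).
- arm.mark_of(target, camera): "at" ([x, y, z] in m, in world coordinates, good to about 4 mm: a listed point, or the origin of a listed thing).
The state is a dict: "time": time; "qpos": joint angles; "qvel": joint speeds; "joint_torque": joint torques, N m; "eef_pos": TCP position; "ee_rot": TCP orientation; "force": force on the tool from outside, world axes, zero at the start; "moment": the same for the moment, N m; "gripper_width": finger opening in m; "grasp_force": force on a finger pad.
Only numpy, scipy, OpenCV 4.12 (cv2) and the standard library are available. Lean on these libraries where they do the work, as an engineer would, in place of code of your own. Each camera call takes 0.05 s, during which the arm holds its last target. There are 200 camera calls.

### The job

Put the four white reagent bottles back on the bottle shelf after the assay: stand one in the middle of each round rubber pad, upright and in order of height, with the tallest at the end of the row nearest the plate reader and the shortest at the far end. Do not tip any bottle over, and leave the sample plate where it lies.

Things in the scene. Friction and masses are not known exactly. Their poses are not given: they have to be found in the camera images.
- bottle_250: The tallest of four white reagent bottles with black ribbed screw caps: 132 mm high. Body 62 mm in diameter up to 93 mm, sloping shoulder, then the cap, 50 mm in diameter, 24 mm high, at the very top; grip from above by cap or body. Stands loose on the bench. Origin: centre of its underside; z up; round, so yaw means nothing. About 230 g, varies with filling.
- bottle_125: The second tallest of four white reagent bottles with black ribbed screw caps: 105 mm high. Body 51 mm in diameter up to 70.5 mm, sloping shoulder, then the cap, 42 mm in diameter, 21 mm high, at the very top; grip from above by cap or body. Stands loose on the bench. Origin: centre of its underside; z up; round, so yaw means nothing. About 120 g, varies with filling.
- bottle_60: The third tallest of four white reagent bottles with black ribbed screw caps: 84 mm high. Body 39 mm in diameter up to 53.5 mm, sloping shoulder, then the cap, 34 mm in diameter, 19 mm high, at the very top; grip from above by cap or body. Stands loose on the bench. Origin: centre of its underside; z up; round, so yaw means nothing. About 70 g, varies with filling.
- bottle_30: The shortest of four white reagent bottles with black ribbed screw caps: 62 mm high. Body 34 mm in diameter up to 33.5 mm, sloping shoulder, then the cap, 29 mm in diameter, 17 mm high, at the very top; grip from above by cap or body. Stands loose on the bench. Origin: centre of its underside; z up; round, so yaw means nothing. About 40 g, varies with filling.
- pad_1: First round pad from the left (+y end): dark rubber, 72 mm in diameter, 4 mm thick, thin grey ring near its edge, fixed on the bottle shelf. Origin: centre of its underside, 30 mm above the bench (a bottle's base on it is at z = 34 mm). x across the shelf, away from the robot; y along the row, to the left. Row straight, pads 90 mm apart, up to 10 deg askew.
- pad_2: Second round pad from the left: dark rubber, 72 mm in diameter, 4 mm thick, thin grey ring near its edge, fixed on the bottle shelf. Origin: centre of its underside, 30 mm above the bench (a bottle's base on it is at z = 34 mm). x across the shelf, away from the robot; y along the row, to the left. The steel shelf (400 x 110 mm) has a thin rear upstand, 52 mm behind the pad centres, 18 mm high.
- pad_3: Third round pad from the left: dark rubber, 72 mm in diameter, 4 mm thick, thin grey ring near its edge, fixed on the bottle shelf. Origin: centre of its underside, 30 mm above the bench (a bottle's base on it is at z = 34 mm). x across the shelf, away from the robot; y along the row, to the left.
- pad_4: Fourth round pad from the left (-y end): dark rubber, 72 mm in diameter, 4 mm thick, thin grey ring near its edge, fixed on the bottle shelf. Origin: centre of its underside, 30 mm above the bench (a bottle's base on it is at z = 34 mm). x across the shelf, away from the robot; y along the row, to the left.
- reader_front (a point): The plate reader: large cream instrument, 400 mm deep (x), 300 mm wide (y), 207 mm high, sloping display and black plate carrier in front (-x), cooling ribs on top; fixed. Stands beyond one end of the row, left (+y) or right (-y); at the other end is the smaller grey plate shaker (120 mm high, square aluminium platform). Point: middle of its front, on the upper front edge of its base.
- sample_plate: The sample plate: a white 96-well microplate, 86 x 128 mm, 14 mm high, lying loose near the left or right end of the work area; a bystander. Origin: centre of its underside, z up. The other loose clutter about the bottles (timer, marker, tube rack, reservoir, pipette) is under 50 mm high; the ware behind the shelf is under 110 mm.

How it is judged:
By the outcome, as a careful person would: the job done as asked, in the order asked, and still so for the second after the job is handed in, with the robot touching nothing.
It also fails if it takes over 99 s, if anything falls off the work surface, if the arm or the gripper's body presses on something with over 40 N, if the wrist force passes 120 N, or if a joint passes its speed limit or range.

## Working session

There is one attempt and no reset: what is moved stays moved. The work goes in short steps, Python scripts to look and compute and a shell command to move; the robot and the scene stay as the last step left them, time stands still between calls to the robot, and variables do not carry over. Pictures are saved under pics/ and viewed, at most 14 in all, crops included, and the job is handed in when it is done.

```bash
ls; mkdir -p pics
python3 - <<'E'
from bench import arm
import cv2,numpy as np
s=arm.observe();print(s['time'],s['eef_pos'],s['ee_rot'],s['gripper_width'])
ims={}
for c in("scene","top"):
    p,d=arm.capture(c);cv2.imwrite(f"pics/{c}0.png",p[:,:,::-1]);np.savez(f"{c}0.npz",p=p,d=d)
    for t in("bottle_250","bottle_125","bottle_60","bottle_30","pad_1","reader_front","sample_plate"):
        print(c,t,[(np.round(r['at'],3).tolist(),round(r['confidence'],2)) for r in arm.mark_of(t,c)[:6]])
E
```

```text
pics
0.0 [ 0.20173103 -0.59130606  0.4038181 ] [ 9.86514106e-01  1.63674254e-01 -1.85917728e-04 -7.89492073e-04] 0.08767384853971427
scene bottle_250 [([0.442, 0.012, -0.004], 0.96), ([0.398, 0.248, 0.001], 0.96), ([0.372, -0.261, 0.003], 0.67), ([0.463, 0.141, 0.005], 0.54)]
scene bottle_125 [([0.442, 0.012, -0.004], 0.96), ([0.398, 0.248, 0.001], 0.96), ([0.372, -0.261, 0.003], 0.67), ([0.463, 0.141, 0.005], 0.54)]
scene bottle_60 [([0.442, 0.012, -0.004], 0.96), ([0.398, 0.248, 0.001], 0.96), ([0.372, -0.261, 0.003], 0.67), ([0.463, 0.141, 0.005], 0.54)]
scene bottle_30 [([0.442, 0.012, -0.004], 0.96), ([0.398, 0.248, 0.001], 0.96), ([0.372, -0.261, 0.003], 0.67), ([0.463, 0.141, 0.005], 0.54)]
scene pad_1 [([0.637, -0.034, 0.033], 0.91), ([0.637, 0.056, 0.029], 0.85), ([0.635, -0.123, 0.026], 0.85), ([0.636, 0.149, 0.03], 0.71), ([0.461, 0.142, 0.004], 0.35)]
scene reader_front [([0.559, 0.512, 0.074], 0.56)]
scene sample_plate [([0.45, 0.404, 0.0], 0.73)]
top bottle_250 [([0.441, 0.008, -0.002], 0.62), ([0.4, 0.243, 0.002], 0.48), ([0.639, 0.144, 0.034], 0.48), ([0.46, 0.139, 0.001], 0.42), ([0.378, -0.256, 0.001], 0.39)]
top bottle_125 [([0.441, 0.008, -0.002], 0.62), ([0.4, 0.243, 0.002], 0.48), ([0.639, 0.144, 0.034], 0.48), ([0.46, 0.139, 0.001], 0.42), ([0.378, -0.256, 0.001], 0.39)]
top bottle_60 [([0.441, 0.008, -0.002], 0.62), ([0.4, 0.243, 0.002], 0.48), ([0.639, 0.144, 0.034], 0.48), ([0.46, 0.139, 0.001], 0.42), ([0.378, -0.256, 0.001], 0.39)]
top bottle_30 [([0.441, 0.008, -0.002], 0.62), ([0.4, 0.243, 0.002], 0.48), ([0.639, 0.144, 0.034], 0.48), ([0.46, 0.139, 0.001], 0.42), ([0.378, -0.256, 0.001], 0.39)]
top pad_1 [([0.641, 0.142, 0.03], 0.8), ([0.638, 0.059, 0.03], 0.71), ([0.637, -0.122, 0.032], 0.59), ([0.633, -0.034, 0.03], 0.52)]
top reader_front [([0.557, 0.51, 0.076], 0.69)]
top sample_plate [([0.453, 0.404, -0.004], 0.78), ([0.635, -0.121, 0.033], 0.35)]
```

View pics/scene0.png

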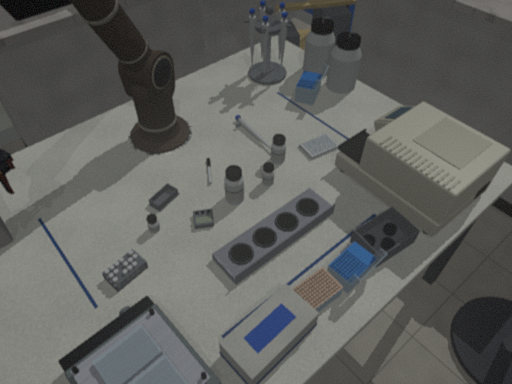

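View pics/top0.png

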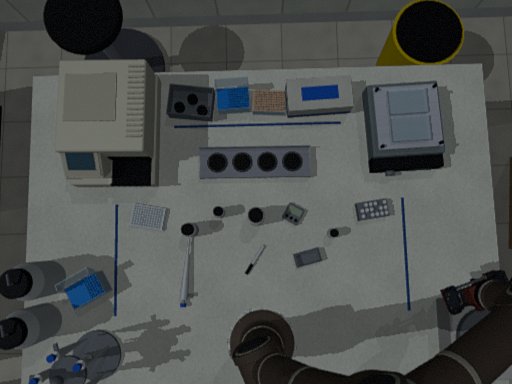

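```bash
cat > h.py <<'E'
import numpy as np
from bench import arm
def cloud(cam,d):
    c=arm.get_calibration(cam);K=np.array(c["camera_matrix"]);v,u=np.indices(d.shape)
    P=np.stack([(u-K[0,2])/K[0,0]*d,(v-K[1,2])/K[1,1]*d,d],-1)
    return (P-np.array(c["t"]))@np.array(c["R"])
E
python3 - <<'E'
from h import *
# black cap tops: height and centre near each bottle; also heights of clutter
for cam in("top","scene"):
    f=np.load(f"{cam}0.npz");W=cloud(cam,f["d"]);ok=f["d"]>0
    for b in[(.441,.010),(.399,.246),(.375,-.258),(.461,.140)]:
        m=ok&(np.hypot(W[...,0]-b[0],W[...,1]-b[1])<.045)&(W[...,2]>.02)
        z=W[m][:,2];h=np.percentile(z,97);t=m&(W[...,2]>h-.006)
        q=W[t];print(cam,b,"h",h.round(4),"n",len(q),"mid",((q.max(0)+q.min(0))/2).round(4),"mean",q.mean(0).round(4),"ext",np.ptp(q,axis=0).round(3))
E
```

```text
top (0.441, 0.01) h 0.138 n 125 mid [0.4425 0.0108 0.1359] mean [0.4426 0.0114 0.1345] ext [0.046 0.047 0.008]
top (0.399, 0.246) h 0.1102 n 89 mid [0.4007 0.2412 0.1083] mean [0.4009 0.242  0.1074] ext [0.037 0.042 0.008]
top (0.375, -0.258) h 0.0682 n 32 mid [ 0.3786 -0.2592  0.0657] mean [ 0.3786 -0.2583  0.0647] ext [0.027 0.027 0.007]
top (0.461, 0.14) h 0.0898 n 54 mid [0.4609 0.1399 0.0887] mean [0.4614 0.1405 0.0866] ext [0.031 0.031 0.01 ]
scene (0.441, 0.01) h 0.1353 n 151 mid [0.443  0.0096 0.1336] mean [0.4432 0.0088 0.1331] ext [0.049 0.049 0.009]
scene (0.399, 0.246) h 0.1083 n 83 mid [0.4025 0.2414 0.1063] mean [0.4016 0.2411 0.1058] ext [0.045 0.042 0.008]
scene (0.375, -0.258) h 0.0662 n 53 mid [ 0.3797 -0.2607  0.0641] mean [ 0.3805 -0.2605  0.0632] ext [0.027 0.029 0.008]
scene (0.461, 0.14) h 0.0872 n 59 mid [0.4623 0.1399 0.0862] mean [0.4627 0.1399 0.0849] ext [0.032 0.033 0.009]
```

The scene image shows the bottles at about (233,180), (278,145), (268,172) and (152,222), with the pads running from (307,206) to (240,253). The plate reader is at the +y end. From that, 250→pad 1, 125→pad 2, 60→pad 3 and 30→pad 4. I'll start with the shortest and square the tool to the world axes.

```bash
python3 -m handwheel '{"motion":[{"xyz":[0.274,-0.256,0.104],"turn":[0,0,0.328]},{"xyz":[0.274,-0.256,0.104],"turn":[0,0,0.328]},{"xyz":[0.274,-0.256,0.104],"turn":[0,0,0.328]},{"xyz":[0.274,-0.256,0.104],"turn":[0,0,0.328]},{"xyz":[0.274,-0.256,0.104],"turn":[0,0,0.328]},{"xyz":[0.274,-0.256,0.104],"turn":[0,0,0.328]},{"xyz":[0.274,-0.256,0.104],"turn":[0,0,0.328]},{"xyz":[0.274,-0.256,0.104],"turn":[0,0,0.328]},{"xyz":[0.274,-0.256,0.104],"turn":[0,0,0.328]},{"xyz":[0.274,-0.256,0.104],"turn":[0,0,0.328]},{"xyz":[0.274,-0.256,0.104],"turn":[0,0,0.328]},{"xyz":[0.274,-0.256,0.104],"turn":[0,0,0.328]}]}' 1
python3 - <<'E'
from h import *
s=arm.observe();print(s['time'],s['eef_pos'],s['ee_rot'])
E
```

```text
time: 1.8
eef_pos: [0.3788, -0.2603, 0.3007]
ee_rot: [1.0, 0.002, -0.0, 0.0]
force: [0.1, -0.2, -0.4]
gripper_width: 0.0879
grasp_force: 0.0
1.8 [ 0.37881249 -0.26034032  0.30070341] [ 9.99998842e-01  1.51967463e-03 -4.27335069e-05  6.84352154e-05]
```

```bash
python3 -m handwheel '{"motion":[{"xyz":[0,0,0.03],"turn":[0,0,0]},{"xyz":[0,0,0.06],"turn":[0,0,0]},{"xyz":[0,0,0.084],"turn":[0,0,0]},{"xyz":[0,0,0.084],"turn":[0,0,0]},{"xyz":[0,0,0.084],"turn":[0,0,0]}]}' 1
python3 -m handwheel '{"motion":[{"xyz":[0,0,0],"turn":[0,0,0]},{"xyz":[0,0,0],"turn":[0,0,0]},{"xyz":[0,0,0],"turn":[0,0,0]},{"xyz":[0,0,0],"turn":[0,0,0]},{"xyz":[0,0,0],"turn":[0,0,0]},{"xyz":[0,0,0],"turn":[0,0,0]},{"xyz":[0,0,0],"turn":[0,0,0]},{"xyz":[0,0,0],"turn":[0,0,0]}]}' -1
```

```text
time: 2.22
eef_pos: [0.3777, -0.2619, 0.2164]
ee_rot: [1.0, -0.001, -0.001, -0.0]
force: [0.5, 0.2, 0.2]
gripper_width: 0.0877
grasp_force: 0.0
time: 2.88
eef_pos: [0.3785, -0.2607, 0.2167]
ee_rot: [1.0, 0.0, 0.0, 0.0]
force: [0.7, -0.2, -0.7]
gripper_width: 0.0383
grasp_force: 0.0
```

```bash
python3 -m handwheel '{"motion":[{"xyz":[0,0,0],"turn":[0,0,0]},{"xyz":[0,0,0],"turn":[0,0,0]},{"xyz":[0,0,0],"turn":[0,0,0]},{"xyz":[0,0,0],"turn":[0,0,0]},{"xyz":[0,0,0],"turn":[0,0,0]}]}' -1
python3 -m handwheel '{"motion":[{"xyz":[0,0,-0.02],"turn":[0,0,0]},{"xyz":[0,0,-0.05],"turn":[0,0,0]},{"xyz":[0,0,-0.08],"turn":[0,0,0]},{"xyz":[0,0,-0.08],"turn":[0,0,0]}]}'
```

```text
time: 3.3
eef_pos: [0.3785, -0.2607, 0.2166]
ee_rot: [1.0, 0.0, -0.0, -0.0]
force: [-0.9, 0.3, -0.1]
gripper_width: 0.0282
grasp_force: 30.0
time: 3.63
eef_pos: [0.3798, -0.2616, 0.3012]
ee_rot: [1.0, 0.0, 0.003, 0.002]
force: [0.2, -1.5, -0.6]
gripper_width: 0.0284
grasp_force: 30.0
```

```bash
python3 -m handwheel '{"motion":[{"xyz":[0.03,-0.016,0],"turn":[0,0,0]},{"xyz":[0.066,-0.035,0],"turn":[0,0,0]},{"xyz":[0.102,-0.055,0],"turn":[0,0,0]},{"xyz":[0.138,-0.074,0],"turn":[0,0,0]},{"xyz":[0.174,-0.093,0],"turn":[0,0,0]},{"xyz":[0.21,-0.113,0],"turn":[0,0,0]},{"xyz":[0.238,-0.128,0],"turn":[0,0,0]},{"xyz":[0.2565,-0.1375,0],"turn":[0,0,0]},{"xyz":[0.2565,-0.1375,0],"turn":[0,0,0]},{"xyz":[0.2565,-0.1375,0],"turn":[0,0,0]}]}'
python3 - <<'E'
from h import *
import cv2
s=arm.observe();print(s['eef_pos'],s['ee_rot'],s['force'])
p,d=arm.capture("wrist");cv2.imwrite("pics/w1.png",p[:,:,::-1])
for t in("pad_1","bottle_30"):print([(np.round(r['at'],3).tolist(),round(r['confidence'],2)) for r in arm.mark_of(t,"wrist")[:6]])
E
```

```text
time: 4.47
eef_pos: [0.6352, -0.122, 0.2953]
ee_rot: [1.0, 0.001, -0.001, -0.0]
force: [-0.2, -0.1, 0.2]
gripper_width: 0.0287
grasp_force: 30.0
[ 0.63518676 -0.12196081  0.29528633] [ 9.99998728e-01  1.39641090e-03 -7.31684377e-04 -2.42587859e-04] [-0.16910632 -0.11609773  0.24529114]
[([0.634, -0.032, 0.029], 0.84), ([0.639, 0.057, 0.038], 0.79), ([0.635, -0.126, 0.029], 0.75)]
[]
```

View pics/w1.png

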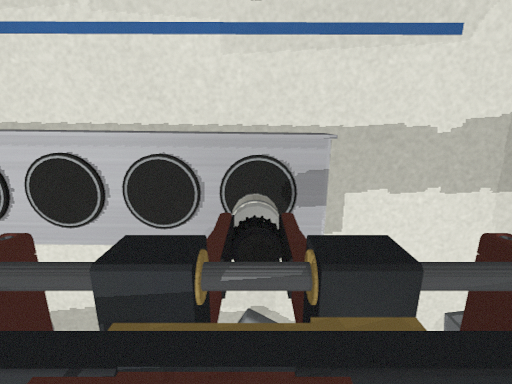

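The wrist view shows the gripped bottle at (257,215) in front of pad 4 (258,190), and the wrist pad positions match mine. Next I lower and release.

```bash
python3 -m handwheel '{"motion":[{"xyz":[0,0.001,0.02],"turn":[0,0,0]},{"xyz":[0,0.001,0.034],"turn":[0,0,0]},{"xyz":[0,0.001,0.041],"turn":[0,0,0]},{"xyz":[0,0.001,0.045],"turn":[0,0,0]},{"xyz":[0,0.001,0.0455],"turn":[0,0,0]},{"xyz":[0,0.001,0.0455],"turn":[0,0,0]}]}'
python3 -m handwheel '{"motion":[{"xyz":[0,0,0],"turn":[0,0,0]},{"xyz":[0,0,0],"turn":[0,0,0]},{"xyz":[0,0,0],"turn":[0,0,0]},{"xyz":[0,0,0],"turn":[0,0,0]},{"xyz":[0,0,0],"turn":[0,0,0]}]}' 0.3
python3 -m handwheel '{"motion":[{"xyz":[0,0,-0.02],"turn":[0,0,0]},{"xyz":[0,0,-0.05],"turn":[0,0,0]},{"xyz":[0,0,-0.09],"turn":[0,0,0]},{"xyz":[0,0,-0.13],"turn":[0,0,0]},{"xyz":[0,0,-0.13],"turn":[0,0,0]}]}' 1
python3 - <<'E'
from h import *
s=arm.observe();print(s['time'],s['eef_pos'],s['ee_rot'])
E
```

```text
time: 5.12
eef_pos: [0.6348, -0.1244, 0.2517]
ee_rot: [1.0, 0.0, 0.0, 0.0]
force: [0.7, -0.3, 0.2]
gripper_width: 0.0285
grasp_force: 30.0
time: 5.53
eef_pos: [0.6349, -0.124, 0.2514]
ee_rot: [1.0, 0.0, 0.0, 0.0]
force: [0.3, 0.7, -0.0]
gripper_width: 0.056
grasp_force: 0.0
time: 5.95
eef_pos: [0.6366, -0.1241, 0.39]
ee_rot: [1.0, 0.0, 0.006, 0.001]
force: [1.0, -0.4, 0.8]
gripper_width: 0.0861
grasp_force: 0.0
5.95 [ 0.63664843 -0.12411515  0.39004902] [9.99979982e-01 3.12744544e-04 6.26011922e-03 8.65175544e-04]
```

```bash
python3 -m handwheel '{"motion":[{"xyz":[-0.1735,-0.264,0.0],"turn":[0,0,0]},{"xyz":[-0.1735,-0.264,0.0],"turn":[0,0,0]},{"xyz":[-0.1735,-0.264,0.0],"turn":[0,0,0]},{"xyz":[-0.1735,-0.264,0.0],"turn":[0,0,0]},{"xyz":[-0.1735,-0.264,0.0],"turn":[0,0,0]},{"xyz":[-0.1735,-0.264,0.0],"turn":[0,0,0]},{"xyz":[-0.1735,-0.264,0.0],"turn":[0,0,0]},{"xyz":[-0.1735,-0.264,0.0],"turn":[0,0,0]},{"xyz":[-0.1735,-0.264,0.05],"turn":[0,0,0]},{"xyz":[-0.1735,-0.264,0.05],"turn":[0,0,0]},{"xyz":[-0.1735,-0.264,0.05],"turn":[0,0,0]},{"xyz":[-0.1735,-0.264,0.05],"turn":[0,0,0]}]}' 1
python3 - <<'E'
from h import *
import cv2
s=arm.observe();print(s['eef_pos'],s['ee_rot'],s['force'])
p,d=arm.capture("wrist");cv2.imwrite("pics/w2.png",p[:,:,::-1])
p,d=arm.capture("scene");cv2.imwrite("pics/s2.png",p[:,:,::-1])
for c in("wrist","scene"):print([(np.round(r['at'],3).tolist(),round(r['confidence'],2)) for r in arm.mark_of("bottle_60",c)[:6]])
E
```

```text
time: 6.95
eef_pos: [0.4616, 0.139, 0.3312]
ee_rot: [1.0, -0.0, -0.001, 0.0]
force: [0.3, 0.1, -0.5]
gripper_width: 0.0877
grasp_force: 0.0
[0.46157666 0.13899477 0.33115349] [ 9.99999625e-01 -2.78558087e-04 -7.38322583e-04  3.56376896e-04] [ 0.3451699   0.08770023 -0.50635444]
[([0.46, 0.14, -0.002], 0.97), ([0.399, 0.243, -0.001], 0.81), ([0.443, 0.008, -0.002], 0.68)]
[([0.397, 0.248, -0.002], 0.9), ([0.444, 0.012, -0.001], 0.89), ([0.459, 0.143, 0.002], 0.58), ([0.628, -0.122, 0.036], 0.46)]
```

View pics/s2.png

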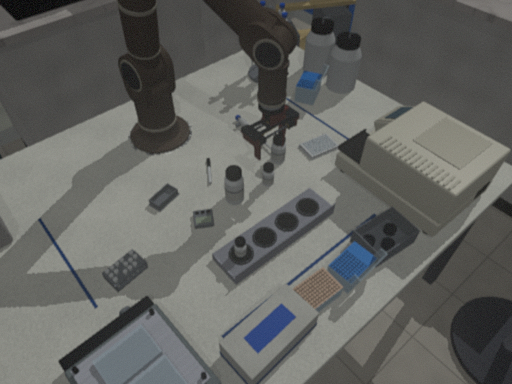

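Bottle 30 stands upright on pad 4 at (240,245). Now I grasp bottle 60.

```bash
python3 -m handwheel '{"motion":[{"xyz":[0,0,0.035],"turn":[0,0,0]},{"xyz":[0,0,0.07],"turn":[0,0,0]},{"xyz":[0,0,0.094],"turn":[0,0,0]},{"xyz":[0,0,0.094],"turn":[0,0,0]},{"xyz":[0,0,0.094],"turn":[0,0,0]}]}' 1
python3 -m handwheel '{"motion":[{"xyz":[0,0,0],"turn":[0,0,0]},{"xyz":[0,0,0],"turn":[0,0,0]},{"xyz":[0,0,0],"turn":[0,0,0]},{"xyz":[0,0,0],"turn":[0,0,0]},{"xyz":[0,0,0],"turn":[0,0,0]},{"xyz":[0,0,0],"turn":[0,0,0]},{"xyz":[0,0,0],"turn":[0,0,0]},{"xyz":[0,0,0],"turn":[0,0,0]},{"xyz":[0,0,0],"turn":[0,0,0]},{"xyz":[0,0,0],"turn":[0,0,0]},{"xyz":[0,0,0],"turn":[0,0,0]},{"xyz":[0,0,0],"turn":[0,0,0]}]}' -1
python3 -m handwheel '{"motion":[{"xyz":[0,0,-0.02],"turn":[0,0,0]},{"xyz":[0,0,-0.05],"turn":[0,0,0]},{"xyz":[0,0,-0.08],"turn":[0,0,0]},{"xyz":[0,0,-0.09],"turn":[0,0,0]},{"xyz":[0,0,-0.09],"turn":[0,0,0]}]}'
```

```text
time: 7.57
eef_pos: [0.4613, 0.1396, 0.2371]
ee_rot: [1.0, 0.0, -0.001, 0.0]
force: [0.1, -0.7, 0.9]
gripper_width: 0.0878
grasp_force: 0.0
time: 8.57
eef_pos: [0.4611, 0.1398, 0.2371]
ee_rot: [1.0, 0.0, -0.0, 0.0]
force: [-0.6, -0.3, 0.1]
gripper_width: 0.0339
grasp_force: 30.0
time: 8.98
eef_pos: [0.4618, 0.1401, 0.3294]
ee_rot: [1.0, 0.0, 0.002, -0.001]
force: [0.6, 0.4, -0.6]
gripper_width: 0.0337
grasp_force: 30.0
```

```bash
python3 -m handwheel '{"motion":[{"xyz":[0.02,0.02,0],"turn":[0,0,0]},{"xyz":[0.045,0.045,0],"turn":[0,0,0]},{"xyz":[0.072,0.072,0],"turn":[0,0,0]},{"xyz":[0.1,0.099,0],"turn":[0,0,0]},{"xyz":[0.128,0.127,0],"turn":[0,0,0]},{"xyz":[0.153,0.152,0],"turn":[0,0,0]},{"xyz":[0.17,0.168,0],"turn":[0,0,0]},{"xyz":[0.1745,0.173,0],"turn":[0,0,0]},{"xyz":[0.1745,0.173,0],"turn":[0,0,0]},{"xyz":[0.1745,0.173,0],"turn":[0,0,0]},{"xyz":[0.1745,0.173,0],"turn":[0,0,0]}]}'
python3 -m handwheel '{"motion":[{"xyz":[0,0,0.02],"turn":[0,0,0]},{"xyz":[0,0,0.04],"turn":[0,0,0]},{"xyz":[0,0,0.05],"turn":[0,0,0]},{"xyz":[0,0,0.054],"turn":[0,0,0]},{"xyz":[0,0,0.055],"turn":[0,0,0]},{"xyz":[0,0,0.055],"turn":[0,0,0]}]}'
python3 -m handwheel '{"motion":[{"xyz":[0,0,0],"turn":[0,0,0]},{"xyz":[0,0,0],"turn":[0,0,0]},{"xyz":[0,0,0],"turn":[0,0,0]},{"xyz":[0,0,0],"turn":[0,0,0]},{"xyz":[0,0,0],"turn":[0,0,0]}]}' 0.4
python3 -m handwheel '{"motion":[{"xyz":[0,0,-0.02],"turn":[0,0,0]},{"xyz":[0,0,-0.05],"turn":[0,0,0]},{"xyz":[0,0,-0.09],"turn":[0,0,0]},{"xyz":[0,0,-0.12],"turn":[0,0,0]},{"xyz":[0,0,-0.12],"turn":[0,0,0]},{"xyz":[0,0,-0.12],"turn":[0,0,0]}]}' 1
```

```text
time: 9.9
eef_pos: [0.6348, -0.0314, 0.3262]
ee_rot: [1.0, 0.001, -0.001, -0.0]
force: [0.0, -0.3, -0.8]
gripper_width: 0.0334
grasp_force: 30.0
time: 10.4
eef_pos: [0.6358, -0.0325, 0.2727]
ee_rot: [1.0, 0.001, 0.0, -0.0]
force: [0.1, 0.1, -0.4]
gripper_width: 0.0338
grasp_force: 30.0
time: 10.82
eef_pos: [0.6359, -0.0332, 0.2725]
ee_rot: [1.0, 0.0, 0.0, 0.0]
force: [-0.9, -0.1, -0.8]
gripper_width: 0.0603
grasp_force: 0.0
time: 11.32
eef_pos: [0.6361, -0.033, 0.3946]
ee_rot: [1.0, 0.0, 0.002, 0.0]
force: [-0.7, 0.2, -0.7]
gripper_width: 0.0876
grasp_force: 0.0
```

```bash
python3 -m handwheel '{"motion":[{"xyz":[-0.235,-0.275,0],"turn":[0,0,0]},{"xyz":[-0.235,-0.275,0],"turn":[0,0,0]},{"xyz":[-0.235,-0.275,0],"turn":[0,0,0]},{"xyz":[-0.235,-0.275,0],"turn":[0,0,0]},{"xyz":[-0.235,-0.275,0],"turn":[0,0,0]},{"xyz":[-0.235,-0.275,0],"turn":[0,0,0]},{"xyz":[-0.235,-0.275,0],"turn":[0,0,0]},{"xyz":[-0.235,-0.275,0],"turn":[0,0,0]},{"xyz":[-0.235,-0.275,0],"turn":[0,0,0]},{"xyz":[-0.235,-0.275,0],"turn":[0,0,0]},{"xyz":[-0.235,-0.275,0.03],"turn":[0,0,0]},{"xyz":[-0.235,-0.275,0.03],"turn":[0,0,0]}]}' 1
python3 - <<'E'
from h import *
import cv2
s=arm.observe();print(s['eef_pos'],s['ee_rot'],s['force'])
p,d=arm.capture("wrist");cv2.imwrite("pics/w3.png",p[:,:,::-1])
p,d=arm.capture("scene");
for c in("wrist","scene"):print([(np.round(r['at'],3).tolist(),round(r['confidence'],2)) for r in arm.mark_of("bottle_60",c)[:6]])
E
```

```text
time: 12.32
eef_pos: [0.3992, 0.2407, 0.3581]
ee_rot: [1.0, 0.001, -0.003, 0.002]
force: [-1.4, -0.6, -0.7]
gripper_width: 0.0877
grasp_force: 0.0
[0.39923688 0.24074937 0.35809491] [ 9.99994418e-01  9.18297261e-04 -2.68743622e-03  1.76022712e-03] [-1.43803274 -0.63045323 -0.65170404]
[([0.44, 0.008, -0.001], 0.8), ([0.4, 0.246, 0.002], 0.73)]
[([0.397, 0.246, -0.002], 0.97), ([0.63, -0.121, 0.035], 0.78), ([0.442, 0.013, 0.001], 0.73), ([0.636, -0.031, 0.037], 0.7)]
```

View pics/w3.png

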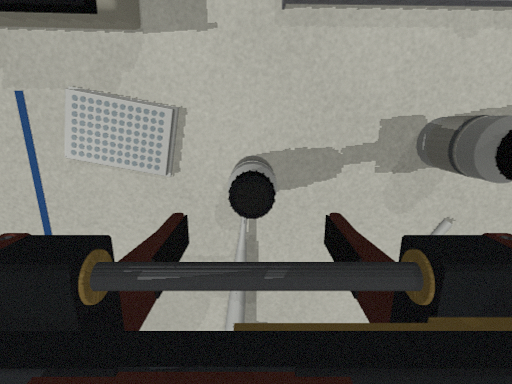

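Bottle 125 is centred between the fingers at (252,193), and the pipette on its near side is low. Descending now.

```bash
python3 -m handwheel '{"motion":[{"xyz":[0,-0.002,0.035],"turn":[0,0,0]},{"xyz":[0,-0.002,0.07],"turn":[0,0,0]},{"xyz":[0,-0.002,0.095],"turn":[0,0,0]},{"xyz":[0,-0.002,0.105],"turn":[0,0,0]},{"xyz":[0,-0.002,0.105],"turn":[0,0,0]}]}' 1
python3 -m handwheel '{"motion":[{"xyz":[0,0,0],"turn":[0,0,0]},{"xyz":[0,0,0],"turn":[0,0,0]},{"xyz":[0,0,0],"turn":[0,0,0]},{"xyz":[0,0,0],"turn":[0,0,0]},{"xyz":[0,0,0],"turn":[0,0,0]},{"xyz":[0,0,0],"turn":[0,0,0]},{"xyz":[0,0,0],"turn":[0,0,0]},{"xyz":[0,0,0],"turn":[0,0,0]},{"xyz":[0,0,0],"turn":[0,0,0]},{"xyz":[0,0,0],"turn":[0,0,0]},{"xyz":[0,0,0],"turn":[0,0,0]}]}' -1
python3 -m handwheel '{"motion":[{"xyz":[0,0,-0.01],"turn":[0,0,0]},{"xyz":[0,0,-0.03],"turn":[0,0,0]},{"xyz":[0,0,-0.06],"turn":[0,0,0]},{"xyz":[0,0,-0.08],"turn":[0,0,0]},{"xyz":[0,0,-0.09],"turn":[0,0,0]},{"xyz":[0,0,-0.09],"turn":[0,0,0]}]}'
```

```text
time: 12.93
eef_pos: [0.4005, 0.2432, 0.2558]
ee_rot: [1.0, 0.0, -0.001, 0.001]
force: [0.8, -0.7, -0.6]
gripper_width: 0.088
grasp_force: 0.0
time: 13.85
eef_pos: [0.4006, 0.2439, 0.2573]
ee_rot: [1.0, 0.0, 0.0, -0.0]
force: [-0.2, 0.5, 3.9]
gripper_width: 0.0417
grasp_force: 30.0
time: 14.35
eef_pos: [0.401, 0.2441, 0.3493]
ee_rot: [1.0, 0.0, 0.002, -0.001]
force: [0.7, 0.2, -1.8]
gripper_width: 0.0416
grasp_force: 30.0
```

```bash
python3 -m handwheel '{"motion":[{"xyz":[0.02,0.016,0],"turn":[0,0,0]},{"xyz":[0.045,0.036,0],"turn":[0,0,0]},{"xyz":[0.074,0.059,0],"turn":[0,0,0]},{"xyz":[0.104,0.082,0],"turn":[0,0,0]},{"xyz":[0.134,0.106,0],"turn":[0,0,0]},{"xyz":[0.164,0.13,0],"turn":[0,0,0]},{"xyz":[0.194,0.154,0],"turn":[0,0,0]},{"xyz":[0.218,0.173,0],"turn":[0,0,0]},{"xyz":[0.232,0.184,0],"turn":[0,0,0]},{"xyz":[0.236,0.187,0],"turn":[0,0,0]},{"xyz":[0.236,0.187,0],"turn":[0,0,0]},{"xyz":[0.236,0.187,0],"turn":[0,0,0]}]}'
python3 -m handwheel '{"motion":[{"xyz":[0,0,0.02],"turn":[0,0,0]},{"xyz":[0,0,0.04],"turn":[0,0,0]},{"xyz":[0,0,0.05],"turn":[0,0,0]},{"xyz":[0,0,0.054],"turn":[0,0,0]},{"xyz":[0,0,0.055],"turn":[0,0,0]},{"xyz":[0,0,0.055],"turn":[0,0,0]}]}'
python3 -m handwheel '{"motion":[{"xyz":[0,0,0],"turn":[0,0,0]},{"xyz":[0,0,0],"turn":[0,0,0]},{"xyz":[0,0,0],"turn":[0,0,0]},{"xyz":[0,0,0],"turn":[0,0,0]},{"xyz":[0,0,0],"turn":[0,0,0]}]}' 0.5
python3 -m handwheel '{"motion":[{"xyz":[0,0,-0.02],"turn":[0,0,0]},{"xyz":[0,0,-0.05],"turn":[0,0,0]},{"xyz":[0,0,-0.09],"turn":[0,0,0]},{"xyz":[0,0,-0.12],"turn":[0,0,0]},{"xyz":[0,0,-0.12],"turn":[0,0,0]},{"xyz":[0,0,-0.12],"turn":[0,0,0]}]}' 1
```

```text
time: 15.35
eef_pos: [0.6358, 0.0578, 0.3458]
ee_rot: [1.0, 0.001, -0.001, -0.0]
force: [-1.0, 0.5, -0.6]
gripper_width: 0.0417
grasp_force: 30.0
time: 15.85
eef_pos: [0.6365, 0.0577, 0.2926]
ee_rot: [1.0, 0.001, 0.0, -0.0]
force: [0.7, -0.3, -0.6]
gripper_width: 0.0417
grasp_force: 30.0
time: 16.27
eef_pos: [0.6368, 0.0569, 0.2924]
ee_rot: [1.0, 0.0, 0.0, -0.0]
force: [0.2, -0.3, -0.5]
gripper_width: 0.0659
grasp_force: 0.0
time: 16.77
eef_pos: [0.637, 0.0571, 0.4145]
ee_rot: [1.0, 0.0, 0.002, -0.0]
force: [-1.5, -0.2, 0.1]
gripper_width: 0.0876
grasp_force: 0.0
```

```bash
python3 -m handwheel '{"motion":[{"xyz":[-0.194,0.047,0],"turn":[0,0,0]},{"xyz":[-0.194,0.047,0],"turn":[0,0,0]},{"xyz":[-0.194,0.047,0],"turn":[0,0,0]},{"xyz":[-0.194,0.047,0],"turn":[0,0,0]},{"xyz":[-0.194,0.047,0],"turn":[0,0,0]},{"xyz":[-0.194,0.047,0],"turn":[0,0,0]},{"xyz":[-0.194,0.047,0],"turn":[0,0,0]},{"xyz":[-0.194,0.047,0.04],"turn":[0,0,0]},{"xyz":[-0.194,0.047,0.08],"turn":[0,0,0]},{"xyz":[-0.194,0.047,0.11],"turn":[0,0,0]},{"xyz":[-0.194,0.047,0.129],"turn":[0,0,0]},{"xyz":[-0.194,0.047,0.129],"turn":[0,0,0]}]}' 1
python3 -m handwheel '{"motion":[{"xyz":[0,0,0],"turn":[0,0,0]},{"xyz":[0,0,0],"turn":[0,0,0]},{"xyz":[0,0,0],"turn":[0,0,0]},{"xyz":[0,0,0],"turn":[0,0,0]},{"xyz":[0,0,0],"turn":[0,0,0]},{"xyz":[0,0,0],"turn":[0,0,0]},{"xyz":[0,0,0],"turn":[0,0,0]},{"xyz":[0,0,0],"turn":[0,0,0]},{"xyz":[0,0,0],"turn":[0,0,0]},{"xyz":[0,0,0],"turn":[0,0,0]}]}' -1
python3 -m handwheel '{"motion":[{"xyz":[0,0,-0.01],"turn":[0,0,0]},{"xyz":[0,0,-0.03],"turn":[0,0,0]},{"xyz":[0,0,-0.06],"turn":[0,0,0]},{"xyz":[0,0,-0.08],"turn":[0,0,0]},{"xyz":[0,0,-0.09],"turn":[0,0,0]},{"xyz":[0,0,-0.09],"turn":[0,0,0]}]}'
```

```text
time: 17.77
eef_pos: [0.4421, 0.01, 0.2789]
ee_rot: [1.0, 0.001, -0.004, -0.0]
force: [-0.8, 0.1, -1.0]
gripper_width: 0.0876
grasp_force: 0.0
time: 18.6
eef_pos: [0.4431, 0.0099, 0.2838]
ee_rot: [1.0, 0.0, 0.001, -0.0]
force: [0.4, 0.7, 7.0]
gripper_width: 0.0496
grasp_force: 30.0
time: 19.1
eef_pos: [0.4431, 0.0098, 0.3752]
ee_rot: [1.0, 0.0, 0.002, 0.0]
force: [1.5, -0.0, -3.5]
gripper_width: 0.0494
grasp_force: 30.0
```

```bash
python3 -m handwheel '{"motion":[{"xyz":[0,-0.025,0],"turn":[0,0,0]},{"xyz":[0.005,-0.055,0],"turn":[0,0,0]},{"xyz":[0.015,-0.09,0],"turn":[0,0,0]},{"xyz":[0.035,-0.12,0],"turn":[0,0,0]},{"xyz":[0.065,-0.135,0],"turn":[0,0,0]},{"xyz":[0.1,-0.137,0],"turn":[0,0,0]},{"xyz":[0.135,-0.137,0],"turn":[0,0,0]},{"xyz":[0.165,-0.137,0],"turn":[0,0,0]},{"xyz":[0.187,-0.137,0],"turn":[0,0,0]},{"xyz":[0.1955,-0.137,0],"turn":[0,0,0]},{"xyz":[0.1955,-0.137,0],"turn":[0,0,0]},{"xyz":[0.1955,-0.137,0],"turn":[0,0,0]}]}'
python3 -m handwheel '{"motion":[{"xyz":[0,0,0.02],"turn":[0,0,0]},{"xyz":[0,0,0.04],"turn":[0,0,0]},{"xyz":[0,0,0.05],"turn":[0,0,0]},{"xyz":[0,0,0.054],"turn":[0,0,0]},{"xyz":[0,0,0.055],"turn":[0,0,0]},{"xyz":[0,0,0.055],"turn":[0,0,0]}]}'
python3 -m handwheel '{"motion":[{"xyz":[0,0,0],"turn":[0,0,0]},{"xyz":[0,0,0],"turn":[0,0,0]},{"xyz":[0,0,0],"turn":[0,0,0]},{"xyz":[0,0,0],"turn":[0,0,0]},{"xyz":[0,0,0],"turn":[0,0,0]}]}' 0.7
python3 -m handwheel '{"motion":[{"xyz":[0,0,-0.02],"turn":[0,0,0]},{"xyz":[0,0,-0.05],"turn":[0,0,0]},{"xyz":[0,0,-0.09],"turn":[0,0,0]},{"xyz":[0,0,-0.12],"turn":[0,0,0]},{"xyz":[-0.04,0,-0.12],"turn":[0,0,0]},{"xyz":[-0.08,0,-0.12],"turn":[0,0,0]},{"xyz":[-0.12,0,-0.12],"turn":[0,0,0]},{"xyz":[-0.16,0,-0.12],"turn":[0,0,0]},{"xyz":[-0.2,0,-0.12],"turn":[0,0,0]},{"xyz":[-0.24,0,-0.12],"turn":[0,0,0]},{"xyz":[-0.24,0,-0.12],"turn":[0,0,0]},{"xyz":[-0.24,0,-0.12],"turn":[0,0,0]}]}'
python3 - <<'E'
from h import *
import cv2
p,d=arm.capture("scene");cv2.imwrite("pics/s5.png",p[:,:,::-1]);W1=cloud("scene",d)
p,d=arm.capture("top");cv2.imwrite("pics/t5.png",p[:,:,::-1]);W=cloud("top",d)
pads=[(.6385,.147),(.6373,.057),(.6362,-.033),(.6352,-.123)]
for n,w in(("scene",W1),("top",W)):
  for b in pads:
    m=(np.hypot(w[...,0]-b[0],w[...,1]-b[1])<.042)&(w[...,2]>.05);z=w[m][:,2]
    if len(z)<5: print(n,b,"none");continue
    h=np.percentile(z,97);q=w[m&(w[...,2]>h-.006)];print(n,b,h.round(4),((q.max(0)+q.min(0))/2).round(4))
for c in("scene","top"):
  for t in("pad_1","bottle_60","sample_plate"):print(c,t,[(np.round(r['at'],3).tolist(),round(r['confidence'],2)) for r in arm.mark_of(t,c)[:6]])
E
```

```text
time: 20.1
eef_pos: [0.6372, 0.1471, 0.3714]
ee_rot: [1.0, 0.001, -0.002, 0.0]
force: [-0.8, 1.1, -2.7]
gripper_width: 0.0495
grasp_force: 30.0
time: 20.6
eef_pos: [0.6377, 0.1471, 0.3187]
ee_rot: [1.0, 0.001, 0.0, -0.0]
force: [0.2, 1.3, -2.0]
gripper_width: 0.0494
grasp_force: 30.0
time: 21.02
eef_pos: [0.6382, 0.1469, 0.3185]
ee_rot: [1.0, 0.0, 0.0, -0.0]
force: [1.5, -0.5, -0.4]
gripper_width: 0.0745
grasp_force: 0.0
time: 22.02
eef_pos: [0.3966, 0.1468, 0.439]
ee_rot: [1.0, 0.001, 0.001, 0.0]
force: [-0.1, -0.1, 0.4]
gripper_width: 0.0749
grasp_force: 0.0
scene (0.6385, 0.147) 0.1692 [0.6361 0.1463 0.1677]
scene (0.6373, 0.057) 0.1424 [0.6373 0.0562 0.1407]
scene (0.6362, -0.033) 0.1217 [ 0.6366 -0.0328  0.1194]
scene (0.6352, -0.123) 0.1003 [ 0.6365 -0.1248  0.0981]
top (0.6385, 0.147) 0.1718 [0.634  0.1468 0.1701]
top (0.6373, 0.057) 0.1441 [0.6359 0.0583 0.142 ]
top (0.6362, -0.033) 0.1233 [ 0.6359 -0.0323  0.1224]
top (0.6352, -0.123) 0.1028 [ 0.633  -0.1236  0.1007]
scene pad_1 [([0.637, -0.036, 0.034], 0.71), ([0.634, -0.122, 0.025], 0.71), ([0.638, 0.058, 0.029], 0.65), ([0.639, 0.147, 0.03], 0.46)]
scene bottle_60 [([0.638, -0.029, 0.036], 0.74), ([0.634, 0.058, 0.033], 0.66), ([0.635, 0.149, 0.032], 0.63), ([0.628, -0.122, 0.034], 0.59), ([0.553, 0.513, 0.074], 0.3)]
scene sample_plate [([0.45, 0.401, 0.0], 0.93)]
top pad_1 [([0.636, -0.037, 0.03], 0.54), ([0.64, 0.146, 0.031], 0.53), ([0.641, 0.061, 0.032], 0.5), ([0.637, -0.12, 0.034], 0.45)]
top bottle_60 [([0.638, -0.12, 0.035], 0.66), ([0.631, 0.148, 0.03], 0.57), ([0.632, 0.06, 0.034], 0.53), ([0.635, -0.031, 0.038], 0.46)]
top sample_plate [([0.453, 0.406, -0.004], 0.59)]
```

View pics/s5.png

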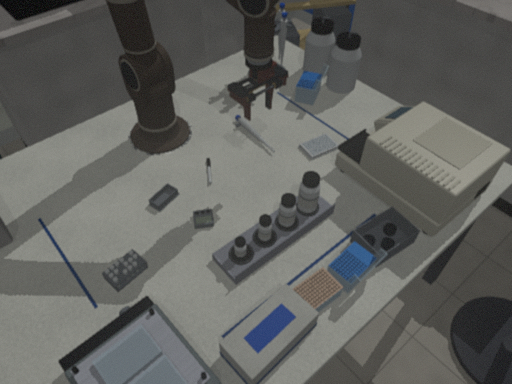

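View pics/t5.png

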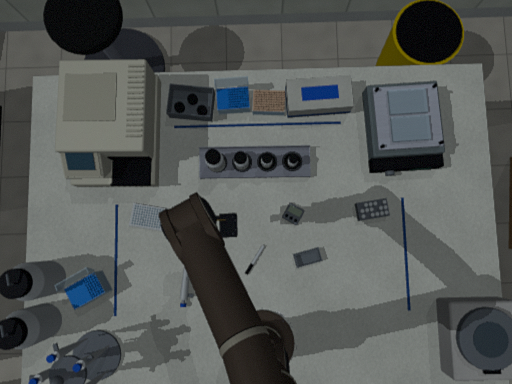

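The bottles stand upright and centred in descending order, from the tallest at (310,193) beside the reader to the shortest at (240,250). The sample plate hasn't moved, and the robot is clear of everything.

```bash
python3 -c "
from bench import arm
print(arm.hand_in())"
```

```text
the job is handed in; nothing more can be done
None
```

All four bottles stand upright on their pads, tallest by the plate reader and shortest at the far end; the sample plate is where it was, and I handed the job in at about 22 s.

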